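# Set up the folding display shelf on a bakery counter

### The job

Swing the folded shelf bracket of the display stand all the way out until it clicks into its end stop beside the fixed one, then set the board of rolls by its handle level across the two brackets, centred between them and lying between the upturned pins and the posts. Let go of it, and leave the other goods on the counter where they are.

Things in the scene. Friction and masses are not known exactly. Their poses are not given: they have to be found in the camera images.
- stand: Fixed display stand. Origin on the counter midway between its two round steel posts (24 mm thick, at y +75 and -75 mm); x points away from the robot, from the shelf's front to the posts (turned up to 7 degrees), y left, z up. The -y post has a fixed bracket pointing to -x, the +y post the same bracket on a hinge. Base plate under the posts: 80 x 250 x 10 mm.
- light_bar (a point): Middle of the underside of the aluminium light bar lying on the posts, 300 mm above the counter: 44 mm wide along the stand's x, 370 mm long along y (stand's y -105 to +265), 22 mm thick. It hangs over the folded bracket, so reach that bracket's pin from the front with the tool tilted.
- fixed_pin (a point): Axis of the fixed bracket's pin, 155 mm above the counter. Each bracket is a steel bar 14 mm wide and 16 mm deep, top face 120 mm above the counter; at its end, 140 mm from the post's axis, a round upturned pin, 14 mm diameter, stands 55 mm above that face.
- bracket (a joint): Turn of the folding bracket about the +y post, rad. 0: folded, pointing to the stand's +y under the light bar; grows as its pin swings towards the robot; at 1.571 it points to the stand's -x, parallel to the fixed one, at its stop. It stays where left (friction 0.3 N at the pin); from about 1.0 a spring catch resists with about 3 N at the pin, past about 1.32 it snaps home and is held.
- bracket_hinge (a point): Point on the hinge axis of the folding bracket (axis of the +y post), at the height of the brackets' top faces (120 mm).
- bracket_pin (a point): Point on the axis of the folding bracket's upturned pin, 35 mm above the bracket's top face (155 mm above the counter; pin top at 175 mm), 140 mm from the hinge axis. The place to grip; the pin may turn between the fingers. Its axes turn with the bracket.
- shelf_seat (a point): Where the middle of the board's underside belongs: midway between the two brackets, at the height of their top faces (120 mm), midway between post fronts and pins (72.5 mm before the post axes; 121 mm free there). Axes as the stand's.
- tray: Loose wooden serving board 96 mm (its x) by 200 mm (its y), 12 mm thick, about 0.35 kg, with four bread rolls fixed on it (tops 40 mm above the underside, at the y ends, more than 45 mm from the middle in y) and a steel carrying handle arching over its middle. Origin: middle of its underside; z up. It belongs with its y axis along the stand's y, either way round.
- tray_handle (a point): Middle of the carrying handle's bar: round, 12 mm diameter, 72 mm long along the board's x, its axis 85 mm above the board's underside, open below.
- brioche: Bystander: brown loaf 68 x 130 x 72 mm on the counter below the brackets. Origin: middle of underside.
- baguette: Bystander: long golden loaf 60 x 340 x 55 mm behind the stand. Origin: middle of underside.
- country_loaf: Bystander: round loaf, 136 mm diameter, 72 mm high. Origin: middle of underside.
- jam_jar: Bystander: glass jar 66 mm diameter, 85 mm high, left front. Origin: middle of underside.
- honey_jar: Bystander: glass jar 72 mm diameter, 100 mm high, right. Origin: middle of underside.
- mug: Bystander: white mug 80 mm diameter, 90 mm high, left front. Origin: middle of underside.
- napkin_box: Bystander: steel box 100 x 130 x 90 mm, left rear. Origin: middle of underside.

How it is judged:
On the way:
1. the folding bracket is swung out and seated in its end stop (value of joint bracket above 1.5 rad), for 0.2 s.
At the end, for the whole second after the job is handed in: Bracket seated at its stop (joint above 1.5 rad); board at rest, level within 0.08 rad, on both brackets between pins and posts: its origin within 20 mm of shelf_seat along the stand's x and y and -6 to +8 mm in z, its y axis within 0.17 rad of the stand's, either way round (value of joint bracket above 1.5 rad and x of tray in the frame of shelf_seat between -0.02 and 0.02 m and y of tray in the frame of shelf_seat between -0.02 and 0.02 m and z of tray in the frame of shelf_seat between -0.006 and 0.008 m and angle between tray's own z axis and vertical below 0.08 rad and angle between the y axis of tray and the y axis of stand, either way round below 0.17 rad and linear speed of tray below 0.02 m/s); the robot touches nothing.
It fails at once if a bystander is shoved by more than 50 mm or tipped over (distance of any of brioche, baguette, country_loaf, jam_jar, honey_jar, mug, napkin_box from where it was at the start of the episode above 0.05 m or angle between any of brioche, baguette, country_loaf, jam_jar, honey_jar, mug, napkin_box's own z axis and vertical above 0.5 rad).
It fails at once if the board of rolls is tipped by more than 45 degrees (angle between tray's own z axis and vertical above 0.785 rad).
It also fails if it takes over 67 s, if anything falls off the work surface, if the arm or the gripper's body presses on something with over 40 N, if the wrist force passes 120 N, or if a joint passes its speed limit or range.

### The arm

A 6-joint arm with a two-finger parallel gripper is mounted at the origin on the work surface. World frame = base frame: x ahead of the robot, y to its left, z up, the work surface at z = 0. Lengths are in m, angles in rad, forces in N, time in s.
With the tool pointing down it reaches from about 0.375 to 0.9 m from the base axis. Payload 3.1 kg.
Tool frame: the origin (TCP) lies between the finger pads; the fingertips stand 19 mm ahead of it and the grasp point (between the pads) is the TCP (env.tips_ahead is the distance from the TCP to the fingertips, in m); z points along the fingers, y is the line along which they close (so a half turn about z gives the same grasp; the last joint's range is limited). The gripper opens to 87 mm and grips with 3 to 60 N. Pads are 19 mm wide; open, the fingers measure 117 mm over their backs; the gripper's body (75 mm by 190 mm) begins 51 mm behind the grasp point.
Start: joints at [-1.528, 0.527, 1.433, -0, 1.181, -0.178], TCP at [0.138, -0.61, 0.242] pointing down, gripper open.
Joint ranges: [-3.08, 3.08], [-0.75, 2.2], [0.22, 2.44], [-1.43, 4.57], [0, 2.65], [-2.85, 2.85]. Speed limits (rad/s): [2.79, 2.79, 3.14, 3.14, 3.14, 3.14].

### API

Orientations are given as a 3x3 rotation matrix whose columns are the frame's x, y, z axes.
In Python, from bench import env, viewer gives the robot as it stands.
- The arm moves only by the shell command python3 -m handwheel 'ROWS' [FORCE]. ROWS is JSON, a list that holds one entry, the list of rows, each a list of 5 numbers: the closure, from 0 (fully open) to 1 (shut), then the shift along the world's x, y, z each as a share of 800 mm, from -1 to 1, then the turn about the world's z as a share of 360 degrees, from -1 to 1. In form: [[[gripper, x, y, z, spin], ...]]. A call has 1 to 10 rows; each row is the pose to reach, as a shift and turn from the pose commanded when the call began, turning the shorter way round; what a row does not reach only later rows make up. A row lasts 1/12 s, in which the tool goes at most 41.7 mm and 7.16 degrees, less where a joint would pass 70% of its speed; a pose out of reach is approached as far as the arm can. A call with a number of a shift or a turn outside -1 to 1 is refused whole. A call with a gripper value outside its range is refused whole. The fingers move at their own pace and stop on an object; FORCE is the grip in N (left out, the last holds). Time passes only in rows, so rows that repeat a pose let the fingers close. It gives the time, the measured TCP pose, the force, the opening and the grip force at its end, in the units of the state.
- env.get_obs(): the state, without advancing time (a new reading comes with each control period).
- viewer.snapshot(name): name is "scene" or "top" or "wrist"; returns the picture (400x640x3 uint8, red, green, blue); there is no depth.
- viewer.get_calibration(name): a dict with "K" (3x3 intrinsics, pixels), "rvec" (rotation vector, rad) and "tvec" (3), from world to camera coordinates, as OpenCV has them; the wrist camera has in their place "mount" (4x4, takes a point from camera to tool coordinates, whose origin is the TCP and whose axes are the flange's). Camera axes: x right, y down, z forward; pixel columns grow to the right and rows downward; lengths in m; the calibration is good to about 2 mm. The wrist camera is an equidistant fisheye: a pixel r from the principal point sees the ray r / f radians off the axis. A picture is of the moment at which its call begins: read the wrist's pose just before it. get_calibration takes no time and is no camera call.
- env.close_job(): hands the job in; it is judged then, once.
The state is a dict: "time": time; "joint_positions": joint angles; "joint_velocities": joint speeds; "tau": joint torques, N m; "eef_pos": TCP position; "tool_rot": TCP orientation; "wrist_force": force on the tool from outside, world axes, zero at the start; "torque": the same for the moment, N m; "gripper_width": finger opening in m; "finger_force": force on a finger pad.
Only numpy, scipy, OpenCV 4.12 (cv2) and the standard library are available. Lean on these libraries where they do the work, as an engineer would, in place of code of your own. Each camera call takes 0.05 s, during which the arm holds its last target. There are 200 camera calls.

## Working session

There is one attempt and no reset: what is moved stays moved. The work goes in short steps, Python scripts to look and compute and a shell command to move; the robot and the scene stay as the last step left them, time stands still between calls to the robot, and variables do not carry over. Pictures are saved under pics/ and viewed, at most 10 in all, crops included, and the job is handed in when it is done.

```bash
mkdir -p pics; ls
cat > h.py <<'E'
import numpy as np, cv2
from bench import env, viewer
def cal(n):
    c=viewer.get_calibration(n); R=cv2.Rodrigues(np.array(c["rvec"],float))[0]
    return np.array(c["K"]),R,np.array(c["tvec"],float).ravel()
def ray(n,px):
    K,R,t=cal(n); d=R.T@np.linalg.solve(K,np.array([px[0],px[1],1.])); return -R.T@t,d/np.linalg.norm(d)
def onz(n,px,z):
    o,d=ray(n,px); return o+d*(z-o[2])/d[2]
def cross(rays):
    A=np.zeros((3,3));b=np.zeros(3)
    for o,d in rays:
        P=np.eye(3)-np.outer(d,d);A+=P;b+=P@o
    x=np.linalg.solve(A,b); return x,[np.linalg.norm((np.eye(3)-np.outer(d,d))@(x-o)) for o,d in rays]
def proj(n,p):
    K,R,t=cal(n); q=K@(R@np.array(p)+t); return q[:2]/q[2]
def wray(px,ob):
    c=viewer.get_calibration("wrist");K=np.array(c["K"]);M=np.array(c["mount"])
    v=np.array([(px[0]-K[0,2])/K[0,0],(px[1]-K[1,2])/K[1,1]]);th=np.linalg.norm(v)
    d=np.array([*(v/th*np.sin(th)),np.cos(th)]);T=np.array(ob["tool_rot"])
    return np.array(ob["eef_pos"])+T@M[:3,3],T@M[:3,:3]@d
def save(n,f):
    im=viewer.snapshot(n); cv2.imwrite("pics/"+f,im[:,:,::-1]); return im
E
python3 - <<'E'
from h import *
ob=env.get_obs(); print(ob)
for n in("scene","top"): save(n,n+"0.png"); K,R,t=cal(n); print(n,K.round(1).tolist(),(-R.T@t).round(3),R[2].round(2))
print(viewer.get_calibration("wrist"))
E
```

```text
pics
{'time': 0.0, 'joint_positions': array([-1.52748197e+00,  5.28492214e-01,  1.43389755e+00, -1.57108871e-05,
        1.18139186e+00, -1.78508969e-01]), 'joint_velocities': array([ 0.00010255, -0.00165058,  0.00043772, -0.0003269 ,  0.00089207,
        0.00116484]), 'tau': array([-2.09198835e-03, -4.40050864e+01, -1.76591295e+01,  6.33717491e-02,
        5.83185093e-02, -1.64360813e-04]), 'eef_pos': array([ 0.13749414, -0.60898035,  0.2405571 ]), 'tool_rot': array([[ 9.75496627e-01,  2.20014359e-01, -1.09305178e-04],
       [ 2.20014067e-01, -9.75494249e-01,  2.18628574e-03],
       [ 3.74387684e-04, -2.15676305e-03, -9.99997604e-01]]), 'wrist_force': array([ 0.106326  , -0.08540375, -0.11102781]), 'torque': array([-0.06471472,  0.00263769,  0.00098216]), 'finger_force': 0.0, 'gripper_width': 0.0870135562037569}
scene [[436.5, 0.0, 322.7], [0.0, 436.5, 208.0], [0.0, 0.0, 1.0]] [0.996 0.397 1.249] [-0.33 -0.38 -0.87]
top [[481.8, 0.0, 316.4], [0.0, 481.8, 197.0], [0.0, 0.0, 1.0]] [ 0.378 -0.044  1.801] [ 0.13  0.   -0.99]
{'K': array([[309.70691629,   0.        , 317.7735821 ],
       [  0.        , 309.70691629, 204.91397189],
       [  0.        ,   0.        ,   1.        ]]), 'mount': array([[ 1.19495192e-04, -9.56032096e-01, -2.93262027e-01,
         8.06150525e-02],
       [ 9.99999585e-01, -1.50636440e-04,  8.98542563e-04,
        -5.20066037e-04],
       [-9.03211477e-04, -2.93262013e-01,  9.56031681e-01,
        -1.43069793e-01],
       [ 0.00000000e+00,  0.00000000e+00,  0.00000000e+00,
         1.00000000e+00]])}
```

View pics/scene0.png

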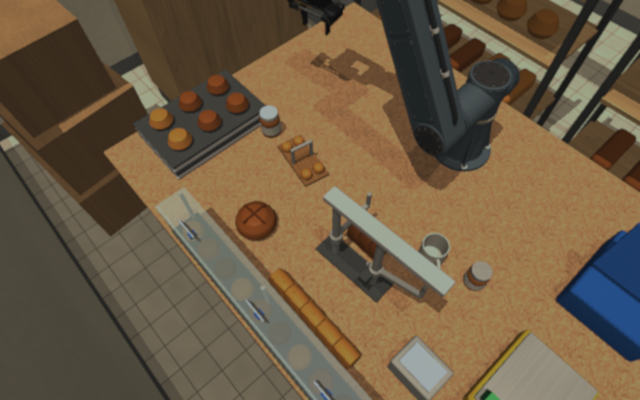

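View pics/top0.png

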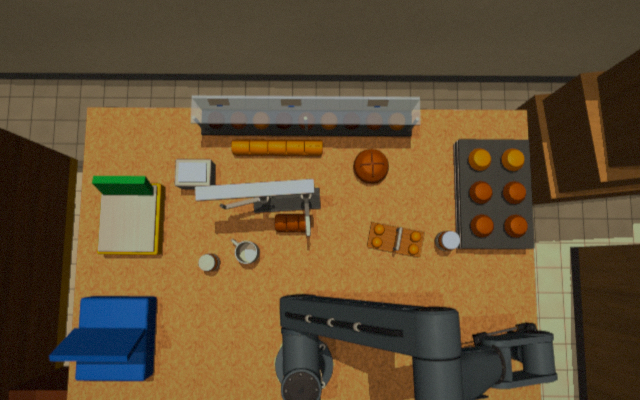

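The top view shows the stand around (280,200), with the folded bracket under the light bar's left end, the tray at about (397,240), and the mug and jar at (245,252) and (207,262). The moves only offer spin about z, so I'll check the tool's help text and view enlarged crops.

```bash
python3 -m handwheel --help 2>&1 | head -30
python3 - <<'E'
from h import *
a=cv2.imread("pics/scene0.png");b=cv2.imread("pics/top0.png")
r=lambda i,x,y,w,h,s:cv2.resize(i[y:y+h,x:x+w],None,fx=s,fy=s,interpolation=cv2.INTER_CUBIC)
A=r(a,270,130,200,180,4)  # 800x720
cv2.imwrite("pics/c1.png",cv2.resize(a[130:310,270:500],(767,600),interpolation=cv2.INTER_CUBIC))
cv2.imwrite("pics/c2.png",r(b,185,135,266,145,3))
E
```

```text
invalid input: not JSON, or not a number
```

View pics/c1.png

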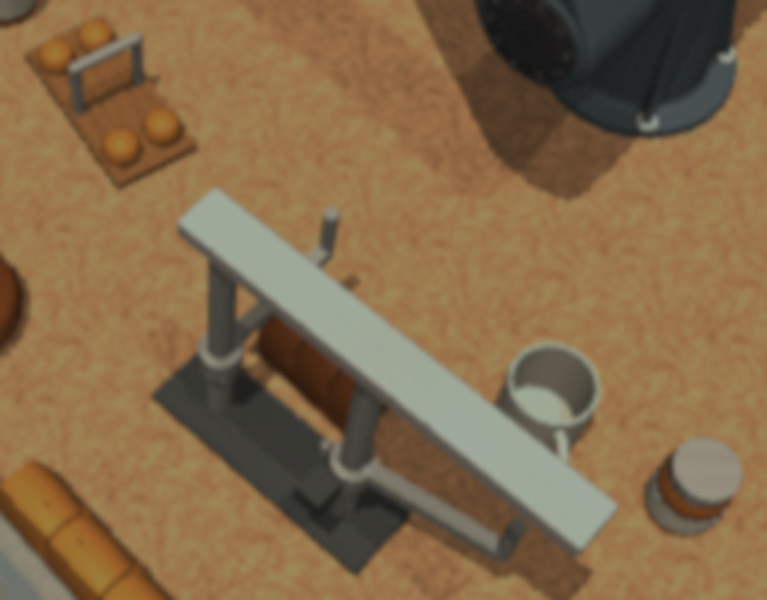

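View pics/c2.png

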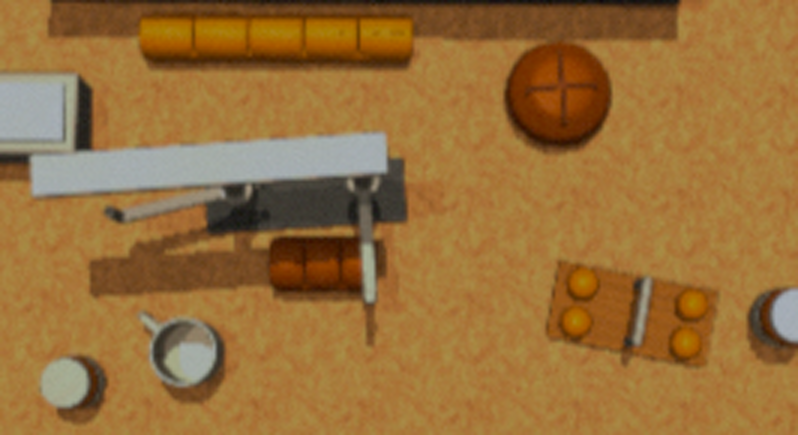

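The scene crop shows the folding pin at about (510,540), its collar at (353,458), and the fixed pin top at (331,213). The top crop shows the folding pin at about (115,213), the fixed bracket end at (370,298), and the handle bar from (643,280) to (637,343). I'll triangulate these points.

Run:
```python
from h import *
S=lambda x,y:(270+x/3.335,130+y/3.335)
T=lambda x,y:(185+x/3,135+y/3)
# bar top corners z .322
top=[(180,228),(215,187),(616,507),(580,552)]; tt=[(386,133),(387,172),(33,195),(30,155)]
for a,b in zip(top,tt):
    print("bar",onz("scene",S(*a),.322).round(3),onz("top",T(*b),.322).round(3),[x.round(3) if i==0 else np.round(x,4) for i,x in enumerate(cross([ray("scene",S(*a)),ray("top",T(*b))]))])
print("base",[onz("scene",S(*p),.01).round(3)[:2] for p in((153,396),(357,573),(410,515))])
print("baseT",[onz("top",T(*p),.01).round(3)[:2] for p in((406,160),(405,219),(207,230))])
print("handle ends")
for a,b in (((72,66),(637,343)),((140,40),(644,281))):
    print([np.round(x,4) for x in cross([ray("scene",S(*a)),ray("top",T(*b))])], onz("top",T(*b),.085).round(3))
print("board corners",[onz("scene",S(*p),.012).round(3)[:2] for p in((28,58),(120,185),(196,148),(105,17))],[onz("top",T(*p),.012).round(3)[:2] for p in((558,261),(717,291),(706,364),(549,338))])
print("fixed pin top scene",onz("scene",S(331,213),.175).round(3),"foot",onz("scene",S(320,258),.12).round(3)); print("top fixed",onz("top",T(375,250),.175).round(3),onz("top",T(370,299),.12).round(3))
print("fold pin",onz("scene",S(520,522),.175).round(3),onz("scene",S(505,555),.12).round(3),"top",onz("top",T(108,212),.175).round(3),onz("top",T(120,216),.12).round(3))
print("mug",onz("top",T(185,352),.09).round(3),"jam",onz("top",T(68,382),.085).round(3),"brioche",onz("top",T(320,263),.07).round(3))
```

```text
bar [ 0.628 -0.022  0.322] [ 0.622 -0.033  0.322] [array([ 0.623, -0.031,  0.307]), array([0.0024, 0.0024])]
bar [ 0.584 -0.031  0.322] [ 0.581 -0.035  0.322] [array([ 0.582, -0.034,  0.317]), array([0.0004, 0.0004])]
bar [0.558 0.334 0.322] [0.555 0.33  0.322] [array([0.555, 0.333, 0.315]), array([0.0011, 0.0011])]
bar [0.6   0.339 0.322] [0.596 0.335 0.322] [array([0.597, 0.337, 0.315]), array([0.0008, 0.0008])]
base [array([ 0.644, -0.045]), array([0.625, 0.201]), array([0.552, 0.195])]
baseT [array([ 0.64 , -0.056]), array([ 0.565, -0.056]), array([0.55 , 0.191])]
handle ends
[array([ 0.4356, -0.3636,  0.0144]), array([0.0307, 0.0307])] [ 0.412 -0.33   0.085]
[array([ 0.4636, -0.3047,  0.1525]), array([0.0285, 0.0285])] [ 0.486 -0.339  0.085]
board corners [array([ 0.482, -0.429]), array([ 0.515, -0.241]), array([ 0.428, -0.223]), array([ 0.386, -0.416])] [array([ 0.514, -0.246]), array([ 0.478, -0.442]), array([ 0.389, -0.426]), array([ 0.419, -0.234])]
fixed pin top scene [ 0.462 -0.012  0.175] foot [ 0.476 -0.006  0.12 ]
top fixed [ 0.513 -0.021  0.175] [ 0.46  -0.015  0.12 ]
fold pin [0.553 0.283 0.175] [0.559 0.287 0.12 ] top [0.554 0.282 0.175] [0.555 0.278 0.12 ]
mug [0.398 0.203 0.09 ] jam [0.362 0.34  0.085] brioche [0.505 0.046 0.07 ]
```

The stand is at about (0.597, 0.071) with a yaw of about 4°. The folding bracket is already slightly open, at about 0.19 rad, with its pin at about (0.554, 0.282), just in front of the bar's edge. A vertical tool can't hook it. I'll test in free space whether poses at the reach limit leave the tool tilted.

```bash
python3 -m handwheel '[[[0,0,0,0.5,0],[0,0,0,0.5,0],[0,0,0,0.5,0],[0,0,0,0.5,0],[0,0,0,0.5,0],[0,0,0,0.5,0],[0,0,0,0.5,0],[0,0,0,0.5,0],[0,0,0,0.5,0],[0,0,0,0.5,0]]]'; python3 -m handwheel '[[[0,0,-0.5,0,0],[0,0,-0.5,0,0],[0,0,-0.5,0,0],[0,0,-0.5,0,0],[0,0,-0.5,0,0],[0,0,-0.5,0,0],[0,0,-0.5,0,0],[0,0,-0.5,0,0],[0,0,-0.5,0,0],[0,0,-0.5,0,0]]]'; python3 -c "
from h import *
o=env.get_obs();print(o['joint_positions'].round(3),o['tool_rot'].round(3),o['eef_pos'])"
```

```text
time: 0.93
eef_pos: [0.1375, -0.6091, 0.6465]
tool_rot: [[0.975, 0.22, 0.0], [0.22, -0.975, -0.006], [-0.001, 0.006, -1.0]]
wrist_force: [0.7, -0.2, 1.0]
gripper_width: 0.0872
finger_force: 0.0
time: 1.77
eef_pos: [0.1167, -0.798, 0.5423]
tool_rot: [[0.975, 0.22, 0.004], [0.22, -0.975, -0.027], [-0.002, 0.028, -1.0]]
wrist_force: [0.5, 0.6, 0.0]
gripper_width: 0.0869
finger_force: 0.0
[-1.565  0.755  0.219  0.004  2.141 -0.214] [[ 0.975  0.22   0.004]
 [ 0.22  -0.975 -0.027]
 [-0.002  0.028 -1.   ]] [ 0.11671152 -0.79802121  0.54226945]
```

```bash
python3 -m handwheel '[[[0,0,-1,0,0],[0,0,-1,0,0],[0,0,-1,0,0],[0,0,-1,0,0],[0,0,-1,0,0],[0,0,-1,0,0],[0,0,-1,0,0],[0,0,-1,0,0]]]' | sed -n 1,3p;  python3 -m handwheel '[[[0,0,0.1,0,0],[0,0,0.1,0,0],[0,0,0.1,0,0]]]'| sed -n 1,3p; python3 -c "
from h import *
o=env.get_obs();print(o['joint_positions'].round(3))"
```

```text
time: 2.43
eef_pos: [0.092, -0.8806, 0.4227]
tool_rot: [[0.976, 0.22, 0.007], [0.22, -0.974, -0.055], [-0.005, 0.055, -0.998]]
time: 2.68
eef_pos: [0.0928, -0.7941, 0.4177]
tool_rot: [[0.975, 0.22, 0.008], [0.221, -0.975, -0.039], [-0.001, 0.04, -0.999]]
[-1.597  0.687  0.661  0.009  1.755 -0.247]
```

The lean persists into the next call, so tilt can be built up by repeated short pushes at the reach limit. I'll do that with single-row calls.

```bash
python3 -m handwheel '[[[0,0,-1,0.3,0],[0,0,-1,0.3,0],[0,0,-1,0.3,0]]]' | sed -n 2,3p
python3 -m handwheel '[[[0,0,-1,0.3,0]]]' | sed -n 2,3p
python3 -m handwheel '[[[0,0,-1,0.3,0]]]' | sed -n 2,3p
python3 -m handwheel '[[[0,0,-1,0.3,0]]]' | sed -n 2,3p
python3 -m handwheel '[[[0,0,-1,0.3,0]]]' | sed -n 2,3p
python3 -m handwheel '[[[0,0,-1,0.3,0]]]' | sed -n 2,3p
python3 -m handwheel '[[[0,0,-1,0.3,0]]]' | sed -n 2,3p
```

```text
eef_pos: [0.0897, -0.8787, 0.4395]
tool_rot: [[0.975, 0.22, 0.009], [0.22, -0.973, -0.076], [-0.007, 0.076, -0.997]]
eef_pos: [0.0865, -0.8879, 0.4326]
tool_rot: [[0.976, 0.22, 0.012], [0.22, -0.971, -0.095], [-0.009, 0.095, -0.995]]
eef_pos: [0.0835, -0.8981, 0.4313]
tool_rot: [[0.976, 0.219, 0.014], [0.219, -0.968, -0.125], [-0.014, 0.125, -0.992]]
eef_pos: [0.0808, -0.9079, 0.4296]
tool_rot: [[0.976, 0.219, 0.016], [0.219, -0.964, -0.152], [-0.018, 0.152, -0.988]]
eef_pos: [0.0783, -0.9177, 0.4271]
tool_rot: [[0.976, 0.218, 0.018], [0.218, -0.959, -0.179], [-0.021, 0.178, -0.984]]
eef_pos: [0.0759, -0.9274, 0.4243]
tool_rot: [[0.976, 0.218, 0.02], [0.217, -0.954, -0.204], [-0.025, 0.204, -0.979]]
eef_pos: [0.0735, -0.9371, 0.4216]
tool_rot: [[0.976, 0.217, 0.022], [0.216, -0.949, -0.23], [-0.029, 0.229, -0.973]]
```

Each single-row push adds about 0.026 rad of tilt, but the roll is wrong: the closing axis lies in the tilt plane. I'll try the inner reach limit to take the tilt back out, then set the roll.

```bash
python3 -m handwheel '[[[0,0,0.65,0,0],[0,0,0.65,0,0],[0,0,0.65,0,0],[0,0,0.65,0,0],[0,0,0.65,0,0],[0,0,0.65,0,0],[0,0,0.65,0,0],[0,0,0.65,0,0],[0,0,0.65,0,0],[0,0,0.65,0,0]]]' | sed -n 2,3p
python3 -m handwheel '[[[0,0,0.3,0,0],[0,0,0.3,0,0],[0,0,0.3,0,0],[0,0,0.3,0,0]]]' | sed -n 2,3p
python3 -m handwheel '[[[0,0,0.3,0,0]]]' | sed -n 2,3p
python3 -m handwheel '[[[0,0,0.3,0,0]]]' | sed -n 2,3p
python3 -c "
from h import *
o=env.get_obs();print(o['joint_positions'].round(3))"
```

```text
eef_pos: [0.0738, -0.5346, 0.4223]
tool_rot: [[0.976, 0.217, 0.022], [0.217, -0.949, -0.229], [-0.029, 0.229, -0.973]]
eef_pos: [0.0738, -0.368, 0.4221]
tool_rot: [[0.976, 0.218, 0.022], [0.217, -0.949, -0.229], [-0.029, 0.229, -0.973]]
eef_pos: [0.0739, -0.3264, 0.422]
tool_rot: [[0.976, 0.218, 0.022], [0.217, -0.949, -0.229], [-0.029, 0.229, -0.973]]
eef_pos: [0.0739, -0.2847, 0.422]
tool_rot: [[0.976, 0.218, 0.022], [0.217, -0.949, -0.229], [-0.029, 0.228, -0.973]]
[-1.777 -0.321  1.936  0.071  1.305 -0.44 ]
```

```bash
python3 -m handwheel '[[[0,0,0.3,0,0],[0,0,0.3,0,0]]]' | sed -n 2,3p
python3 -m handwheel '[[[0,0,0.3,0,0]]]' | sed -n 2,3p
python3 -m handwheel '[[[0,0,0.3,0,0]]]' | sed -n 2,3p
python3 -m handwheel '[[[0,0,0.3,0,0]]]' | sed -n 2,3p
python3 -c "
from h import *
o=env.get_obs();print(o['joint_positions'].round(3))"
```

```text
eef_pos: [0.0744, -0.2013, 0.4218]
tool_rot: [[0.975, 0.221, 0.022], [0.22, -0.948, -0.229], [-0.03, 0.228, -0.973]]
eef_pos: [0.0727, -0.1731, 0.4222]
tool_rot: [[0.975, 0.223, 0.023], [0.222, -0.948, -0.226], [-0.029, 0.226, -0.974]]
eef_pos: [0.075, -0.1529, 0.4236]
tool_rot: [[0.975, 0.22, 0.016], [0.218, -0.95, -0.223], [-0.034, 0.22, -0.975]]
eef_pos: [0.0824, -0.1314, 0.424]
tool_rot: [[0.988, 0.156, -0.01], [0.15, -0.966, -0.21], [-0.043, 0.206, -0.978]]
[-2.221 -0.755  2.038  0.12   1.682 -0.781]
```

Going inward is inefficient. I'll go back out, spin about 170° so the lean points inward, and cancel it at the outer limit.

```bash
python3 -m handwheel '[[[0,0,-0.4,0,-0.02],[0,0,-0.4,0,-0.04],[0,0,-0.4,0,-0.06],[0,0,-0.4,0,-0.08],[0,0,-0.4,0,-0.1],[0,0,-0.4,0,-0.12],[0,0,-0.4,0,-0.14],[0,0,-0.4,0,-0.16],[0,0,-0.4,0,-0.18],[0,0,-0.4,0,-0.2]]]' | sed -n 2,3p
python3 -m handwheel '[[[0,0,-0.3,0,-0.02],[0,0,-0.3,0,-0.04],[0,0,-0.3,0,-0.06],[0,0,-0.3,0,-0.08],[0,0,-0.3,0,-0.1],[0,0,-0.3,0,-0.12],[0,0,-0.3,0,-0.14],[0,0,-0.3,0,-0.16],[0,0,-0.3,0,-0.18],[0,0,-0.3,0,-0.2]]]' | sed -n 2,3p
python3 -m handwheel '[[[0,0,0,0,-0.02],[0,0,0,0,-0.04],[0,0,0,0,-0.06]]]' | sed -n 2,3p
python3 -c "
from h import *
o=env.get_obs();print(o['joint_positions'].round(3))"
```

```text
eef_pos: [0.0915, -0.4493, 0.4239]
tool_rot: [[0.69, -0.702, -0.178], [-0.723, -0.681, -0.115], [-0.04, 0.208, -0.977]]
eef_pos: [0.091, -0.6868, 0.4236]
tool_rot: [[-0.469, -0.868, -0.163], [-0.882, 0.452, 0.133], [-0.041, 0.206, -0.978]]
eef_pos: [0.0911, -0.6866, 0.424]
tool_rot: [[-0.76, -0.642, -0.103], [-0.649, 0.739, 0.183], [-0.041, 0.206, -0.978]]
[-1.558  0.608  0.809 -0.107  1.909  2.417]
```

```bash
python3 -m handwheel '[[[0,0,-0.2,0,-0.02],[0,0,-0.2,0,-0.04],[0,0,-0.2,0.05,-0.055],[0,0,-0.2,0.05,-0.055]]]' | sed -n 2,3p
python3 -m handwheel '[[[0,0,-1,0.3,0]]]' | sed -n 2,3p
python3 -m handwheel '[[[0,0,-1,0.3,0]]]' | sed -n 2,3p
python3 -m handwheel '[[[0,0,-1,0.3,0]]]' | sed -n 2,3p
python3 -m handwheel '[[[0,0,-1,0.3,0]]]' | sed -n 2,3p
python3 -m handwheel '[[[0,0,-1,0.3,0]]]' | sed -n 2,3p
python3 -m handwheel '[[[0,0,-1,0.3,0]]]' | sed -n 2,3p
python3 -m handwheel '[[[0,0,-1,0.3,0]]]' | sed -n 2,3p
python3 -c "
from h import *
o=env.get_obs();print(o['joint_positions'].round(3))"
```

```text
eef_pos: [0.0868, -0.804, 0.436]
tool_rot: [[-0.934, -0.356, -0.033], [-0.356, 0.914, 0.197], [-0.04, 0.196, -0.98]]
eef_pos: [0.0836, -0.8117, 0.4313]
tool_rot: [[-0.933, -0.359, -0.031], [-0.359, 0.917, 0.176], [-0.034, 0.175, -0.984]]
eef_pos: [0.0806, -0.8207, 0.4301]
tool_rot: [[-0.932, -0.361, -0.03], [-0.361, 0.921, 0.146], [-0.026, 0.147, -0.989]]
eef_pos: [0.0776, -0.8291, 0.428]
tool_rot: [[-0.932, -0.362, -0.028], [-0.362, 0.924, 0.121], [-0.018, 0.122, -0.992]]
eef_pos: [0.0747, -0.8377, 0.4248]
tool_rot: [[-0.932, -0.363, -0.026], [-0.363, 0.927, 0.096], [-0.011, 0.099, -0.995]]
eef_pos: [0.0719, -0.8463, 0.4214]
tool_rot: [[-0.931, -0.363, -0.024], [-0.364, 0.929, 0.072], [-0.004, 0.076, -0.997]]
eef_pos: [0.0692, -0.855, 0.418]
tool_rot: [[-0.931, -0.364, -0.022], [-0.364, 0.93, 0.048], [0.003, 0.053, -0.999]]
eef_pos: [0.0666, -0.8637, 0.4148]
tool_rot: [[-0.931, -0.364, -0.02], [-0.365, 0.931, 0.023], [0.01, 0.029, -1.0]]
[-1.615  0.908  0.218 -0.024  2.037  2.714]
```

The tool is nearly vertical again. Next I spin forward to put tool x towards the robot, so the camera stays away from the bar, while moving to an azimuth of about -56°.

```bash
python3 -m handwheel '[[[0,0,-1,0.3,0]]]' | sed -n 2,3p
python3 -m handwheel '[[[0,0.2,0.15,0,0.02],[0,0.2,0.15,0,0.04],[0,0.2,0.15,0,0.06],[0,0.2,0.15,0,0.08],[0,0.2,0.15,0,0.1],[0,0.2,0.15,0,0.12],[0,0.2,0.15,0,0.14],[0,0.2,0.15,0,0.16],[0,0.2,0.15,0,0.18],[0,0.2,0.15,0,0.2]]]' | sed -n 2,3p
python3 -m handwheel '[[[0,0.2,0.15,0,0.02],[0,0.2,0.15,0,0.04],[0,0.2,0.15,0,0.06],[0,0.2,0.15,0,0.08],[0,0.2,0.15,0,0.1],[0,0.2,0.15,0,0.12],[0,0.2,0.15,0,0.14],[0,0.2,0.15,0,0.16],[0,0.2,0.15,0,0.18],[0,0.2,0.15,0,0.2]]]' | sed -n 2,3p
python3 -m handwheel '[[[0,0,0,0,0.02],[0,0,0,0,0.04],[0,0,0,0,0.06],[0,0,0,0,0.08],[0,0,0,0,0.1],[0,0,0,0,0.12],[0,0,0,0,0.14],[0,0,0,0,0.16],[0,0,0,0,0.18],[0,0,0,0,0.2]]]' | sed -n 2,3p
python3 -m handwheel '[[[0,0,0,0,0.02],[0,0,0,0,0.04],[0,0,0,0,0.06],[0,0,0,0,0.08],[0,0,0,0,0.1],[0,0,0,0,0.12],[0,0,0,0,0.14],[0,0,0,0,0.16],[0,0,0,0,0.18],[0,0,0,0,0.19]]]' 
python3 -c "
from h import *
o=env.get_obs();print(o['joint_positions'].round(3))"
```

```text
eef_pos: [0.0641, -0.8725, 0.4116]
tool_rot: [[-0.931, -0.365, -0.018], [-0.365, 0.931, -0.001], [0.018, 0.006, -1.0]]
eef_pos: [0.2247, -0.7519, 0.4121]
tool_rot: [[0.059, -0.998, -0.006], [-0.998, -0.059, -0.019], [0.018, 0.007, -1.0]]
eef_pos: [0.3847, -0.6319, 0.4121]
tool_rot: [[0.966, -0.259, 0.015], [-0.259, -0.966, -0.013], [0.018, 0.008, -1.0]]
eef_pos: [0.3844, -0.6321, 0.4121]
tool_rot: [[0.55, 0.835, 0.016], [0.835, -0.55, 0.009], [0.016, 0.008, -1.0]]
time: 11.43
eef_pos: [0.3844, -0.6321, 0.412]
tool_rot: [[-0.573, 0.82, -0.003], [0.819, 0.573, 0.017], [0.016, 0.007, -1.0]]
wrist_force: [-0.4, -0.3, -0.4]
gripper_width: 0.087
finger_force: 0.0
[-1.176  0.602  0.835  0.004  1.722 -1.786]
```

```bash
python3 -m handwheel '[[[0,0.5,-0.85,0.12,0],[0,0.5,-0.85,0.12,0],[0,0.5,-0.85,0.12,0],[0,0.5,-0.85,0.12,0],[0,0.5,-0.85,0.12,0]]]' | sed -n 2,3p
python3 -m handwheel '[[[0,0.5,-0.85,0.4,0]]]' >/dev/null
python3 -m handwheel '[[[0,0.5,-0.85,0.4,0]]]' >/dev/null
python3 -m handwheel '[[[0,0.5,-0.85,0.4,0]]]' >/dev/null
python3 -m handwheel '[[[0,0.5,-0.85,0.4,0]]]' | sed -n 2,3p
python3 -m handwheel '[[[0,0.5,-0.85,0.4,0]]]' >/dev/null
python3 -m handwheel '[[[0,0.5,-0.85,0.4,0]]]' >/dev/null
python3 -m handwheel '[[[0,0.5,-0.85,0.4,0]]]' >/dev/null
python3 -m handwheel '[[[0,0.5,-0.85,0.4,0]]]' | sed -n 2,3p
python3 -m handwheel '[[[0,0.5,-0.85,0.4,0]]]' >/dev/null
python3 -m handwheel '[[[0,0.5,-0.85,0.4,0]]]' >/dev/null
python3 -m handwheel '[[[0,0.5,-0.85,0.4,0]]]' >/dev/null
python3 -m handwheel '[[[0,0.5,-0.85,0.4,0]]]' | sed -n 2,3p
python3 -m handwheel '[[[0,0.5,-0.85,0.4,0]]]' >/dev/null
python3 -m handwheel '[[[0,0.5,-0.85,0.4,0]]]' >/dev/null
python3 -m handwheel '[[[0,0.5,-0.85,0.4,0]]]' >/dev/null
python3 -m handwheel '[[[0,0.5,-0.85,0.4,0]]]' | sed -n 2,3p
python3 -c "
from h import *
o=env.get_obs();print(o['time'],o['joint_positions'].round(3))"
```

```text
eef_pos: [0.4541, -0.7516, 0.4013]
tool_rot: [[-0.568, 0.823, 0.006], [0.823, 0.568, 0.007], [0.002, 0.008, -1.0]]
eef_pos: [0.4683, -0.7782, 0.4152]
tool_rot: [[-0.564, 0.823, 0.066], [0.817, 0.568, -0.099], [-0.119, -0.001, -0.993]]
eef_pos: [0.483, -0.805, 0.4191]
tool_rot: [[-0.554, 0.824, 0.12], [0.802, 0.567, -0.188], [-0.223, -0.008, -0.975]]
eef_pos: [0.4983, -0.8324, 0.4233]
tool_rot: [[-0.539, 0.825, 0.173], [0.777, 0.565, -0.276], [-0.326, -0.015, -0.945]]
eef_pos: [0.5138, -0.8599, 0.4286]
tool_rot: [[-0.517, 0.826, 0.224], [0.743, 0.563, -0.362], [-0.425, -0.021, -0.905]]
13.1833 [-1.161  0.924  0.218  0.061  1.564 -1.751]
```

```bash
python3 -m handwheel '[[[0,0.5,-0.85,0.4,0]]]' >/dev/null
python3 -m handwheel '[[[0,0.5,-0.85,0.4,0]]]' | sed -n 2,3p
python3 -m handwheel '[[[0,-0.09,1,-0.1,0.02],[0,-0.09,1,-0.1,0.04],[0,-0.09,1,-0.1,0.06],[0,-0.09,1,-0.1,0.08],[0,-0.09,1,-0.1,0.1],[0,-0.09,1,-0.1,0.12],[0,-0.09,1,-0.1,0.14],[0,-0.09,1,-0.1,0.16],[0,-0.09,1,-0.1,0.18],[0,-0.09,1,-0.1,0.195]]]' | sed -n 2,3p
python3 -m handwheel '[[[0,-0.05,0.9,0,0],[0,-0.05,0.9,0,0],[0,-0.05,0.9,0,0],[0,-0.05,0.9,0,0],[0,-0.05,0.9,0,0],[0,-0.05,0.9,0,0],[0,-0.05,0.9,0,0],[0,-0.05,0.9,0,0],[0,-0.05,0.9,0,0],[0,-0.05,0.9,0,0]]]' | sed -n 2,3p
python3 -c "
from h import *
save('wrist','w1.png')
o=env.get_obs();print(o['time'],o['joint_positions'].round(3))"
```

```text
eef_pos: [0.5215, -0.8736, 0.4316]
tool_rot: [[-0.505, 0.827, 0.248], [0.722, 0.562, -0.403], [-0.473, -0.024, -0.881]]
eef_pos: [0.5264, -0.4613, 0.4154]
tool_rot: [[-0.888, -0.171, 0.426], [-0.157, 0.985, 0.067], [-0.431, -0.008, -0.902]]
eef_pos: [0.5058, -0.0435, 0.4173]
tool_rot: [[-0.884, -0.172, 0.434], [-0.159, 0.985, 0.067], [-0.439, -0.01, -0.898]]
15.0667 [-0.443  0.009  1.756  0.304  1.019 -2.308]
```

View pics/w1.png

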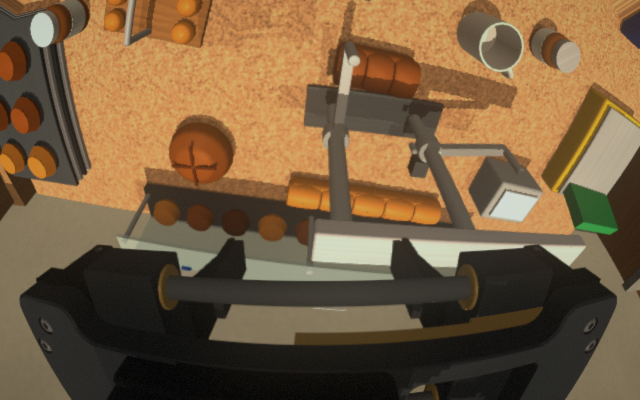

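The wrist view shows the folding bracket running from its collar at (425,150) to the pin foot at about (505,152), with the pin top at about (522,170). The fixed pin top is at about (350,47). I'll cross these rays with the earlier views.

Run:
```python
from h import *
o=env.get_obs(); 
im=cv2.imread("pics/w1.png"); c=cv2.resize(im[20:200,320:560],None,fx=3.3,fy=3.3,interpolation=cv2.INTER_CUBIC); cv2.imwrite("pics/w1c.png",c)
S=lambda x,y:(270+x/3.335,130+y/3.335)
T=lambda x,y:(185+x/3,135+y/3)
def z(r,h): return (r[0]+r[1]*(h-r[0][2])/r[1][2]).round(4)
print("pin top",z(wray((522,170),o),.175),"foot",z(wray((505,152),o),.12))
print("tri",cross([wray((522,170),o),ray("scene",S(520,522))]),cross([wray((522,170),o),ray("scene",S(520,522)),ray("top",T(108,212))]))
for n in("brx",):print("fixed top",z(wray((350,45),o),.175),cross([wray((350,45),o),ray("scene",S(331,213))]))
```

```text
pin top [0.5472 0.2949 0.175 ] foot [0.5516 0.2929 0.12  ]
tri (array([0.54900225, 0.28652702, 0.17826949]), [np.float64(0.005674282008366847), np.float64(0.0056742820083667475)]) (array([0.55032588, 0.28434593, 0.17901908]), [np.float64(0.007828164669199453), np.float64(0.0037399065519133283), np.float64(0.0044337954869241155)])
fixed top [ 0.4423 -0.0116  0.175 ] (array([ 0.44981713, -0.01409094,  0.15706099]), [np.float64(0.006209213537923592), np.float64(0.006209213537923576)])
```

View pics/w1c.png

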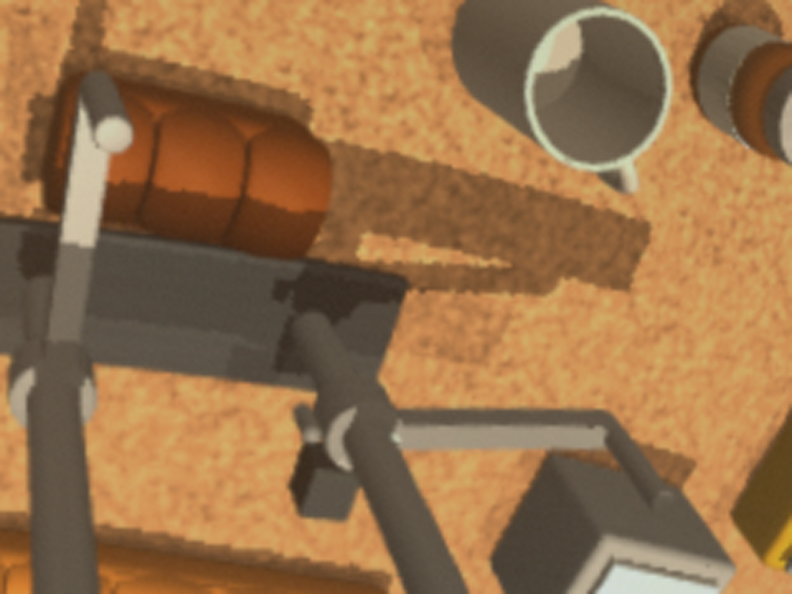

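```bash
python3 -m handwheel '[[[0,-0.058,0.39,-0.1,0],[0,-0.058,0.39,-0.1,0],[0,-0.058,0.39,-0.1,0],[0,-0.058,0.39,-0.1,0],[0,-0.058,0.39,-0.209,0],[0,-0.058,0.39,-0.209,0],[0,-0.058,0.39,-0.209,0],[0,-0.058,0.39,-0.209,0],[0,-0.058,0.39,-0.209,0],[0,-0.058,0.39,-0.209,0]]]'
python3 - <<'E'
from h import *
o=env.get_obs();print(o['joint_positions'].round(3))
save("wrist","w2.png")
E
```

```text
time: 15.9
eef_pos: [0.4581, 0.2711, 0.2448]
tool_rot: [[-0.887, -0.178, 0.426], [-0.162, 0.984, 0.074], [-0.432, -0.003, -0.902]]
wrist_force: [1.0, -0.7, -0.2]
gripper_width: 0.0872
finger_force: 0.0
[ 0.371  0.293  1.954 -0.191  0.463 -1.227]
```

View pics/w2.png

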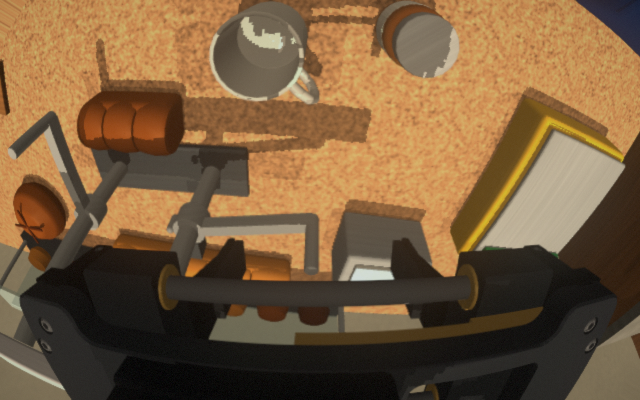

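The pin now lies between the fingers, with its foot at about (312,221) and its top at about (311,269).

```bash
python3 - <<'E'
from h import *
o=env.get_obs()
S=lambda x,y:(270+x/3.335,130+y/3.335)
def z(r,h): return (r[0]+r[1]*(h-r[0][2])/r[1][2]).round(4)
print(z(wray((311,269),o),.175),z(wray((312,221),o),.12),cross([wray((311,267),o),ray("scene",S(520,522))]))
E
python3 -m handwheel '[[[0,0.015,0,-0.112,0],[0,0.015,0,-0.112,0],[0,0.015,0,-0.112,0],[0,0.055,0.01,-0.112,0],[0,0.055,0.01,-0.112,0]]]'
```

```text
[0.5563 0.2813 0.175 ] [0.5497 0.2802 0.12  ] (array([0.55273231, 0.28179908, 0.17514243]), [np.float64(0.0010935596923790437), np.float64(0.0010935596923790898)])
time: 16.37
eef_pos: [0.5114, 0.2767, 0.1596]
tool_rot: [[-0.883, -0.172, 0.438], [-0.154, 0.985, 0.076], [-0.444, -0.001, -0.896]]
wrist_force: [0.9, 0.1, 0.4]
gripper_width: 0.0872
finger_force: 0.0
```

```bash
python3 -m handwheel '[[[0,0.052,0.006,-0.004,0],[0,0.052,0.006,-0.004,0],[0,0.052,0.006,-0.004,0],[1,0.052,0.006,-0.004,0],[1,0.052,0.006,-0.004,0],[1,0.052,0.006,-0.004,0],[1,0.052,0.006,-0.004,0],[1,0.052,0.006,-0.004,0],[1,0.052,0.006,-0.004,0],[1,0.052,0.006,-0.004,0]]]' 15
python3 - <<'E'
from h import *
o=env.get_obs(); p=o['eef_pos'][:2]; h=np.array([.5905,.146]); 
r=p-h; print(np.linalg.norm(r)); a0=np.arctan2(r[1],r[0]); print(a0)
ends=np.deg2rad(184.05)
for a in np.linspace(a0,ends+.02,13)[1:]: print(((h+.14*np.array([np.cos(a),np.sin(a)])-p)/.8).round(4), round(a-np.deg2rad(94.05),2))
E
```

```text
time: 17.2
eef_pos: [0.5441, 0.2804, 0.153]
tool_rot: [[-0.888, -0.173, 0.426], [-0.158, 0.985, 0.072], [-0.432, -0.004, -0.902]]
wrist_force: [0.6, -0.3, -0.5]
gripper_width: 0.0485
finger_force: 0.0
0.14216194579297953
1.9035588717530718
[-0.017  -0.0099] 0.37
[-0.0341 -0.0191] 0.48
[-0.0499 -0.0302] 0.59
[-0.0645 -0.043 ] 0.7
[-0.0775 -0.0573] 0.82
[-0.0889 -0.073 ] 0.93
[-0.0985 -0.0898] 1.04
[-0.1062 -0.1076] 1.15
[-0.1119 -0.1261] 1.26
[-0.1155 -0.1451] 1.37
[-0.1169 -0.1644] 1.48
[-0.1162 -0.1838] 1.59
```

```bash
python3 -m handwheel '[[[0.4,0.01,0.001,0.004,0],[0.4,0.01,0.001,0.004,0],[1,0.01,0.001,0.004,0],[1,0.01,0.001,0.004,0],[1,0.01,0.001,0.004,0],[1,0.01,0.001,0.004,0],[1,0.01,0.001,0.004,0],[1,0.01,0.001,0.004,0],[1,0.01,0.001,0.004,0],[1,0.01,0.001,0.004,0]]]' 15
```

```text
time: 18.03
eef_pos: [0.5522, 0.2815, 0.1561]
tool_rot: [[-0.888, -0.173, 0.426], [-0.158, 0.985, 0.072], [-0.432, -0.003, -0.902]]
wrist_force: [-1.2, 2.0, 0.3]
gripper_width: 0.0136
finger_force: 15.0
```

The pin is gripped at 13.6 mm opening. Swinging along the arc.

```bash
python3 -m handwheel '[[[1,-0.027,-0.011,0,0],[1,-0.044,-0.0205,0,0],[1,-0.06,-0.0315,0,0],[1,-0.0745,-0.0445,0,0],[1,-0.0875,-0.0585,0,0],[1,-0.0875,-0.0585,0,0]]]'
python3 -m handwheel '[[[1,-0.0115,-0.016,0,0],[1,-0.021,-0.0325,0,0],[1,-0.0285,-0.0505,0,0],[1,-0.0345,-0.069,0,0],[1,-0.038,-0.088,0,0],[1,-0.0395,-0.107,0,0],[1,-0.039,-0.1265,0,0],[1,-0.039,-0.13,0,0],[1,-0.039,-0.13,0,0]]]'
```

```text
time: 18.53
eef_pos: [0.4758, 0.2348, 0.1558]
tool_rot: [[-0.89, -0.176, 0.42], [-0.161, 0.984, 0.072], [-0.426, -0.003, -0.905]]
wrist_force: [-19.9, 17.2, 12.3]
gripper_width: 0.0132
finger_force: 15.0
time: 19.28
eef_pos: [0.4486, 0.1337, 0.1558]
tool_rot: [[-0.891, -0.178, 0.418], [-0.158, 0.984, 0.083], [-0.426, 0.008, -0.905]]
wrist_force: [5.7, 31.7, -2.0]
gripper_width: 0.015
finger_force: 15.1
```

```bash
python3 -m handwheel '[[[1,0,0.004,0,0],[0,0,0.004,0,0],[0,0,0.004,0,0],[0,0,0.004,0,0],[0,0,0.004,0,0],[0,0,0.004,0,0],[0,0,0.004,0,0],[0,0,0.004,0,0]]]'
python3 -m handwheel '[[[0,-0.02,0.002,0.04,0],[0,-0.04,0,0.08,0],[0,-0.06,0,0.15,0],[0,-0.06,0,0.2,0],[0,-0.06,0,0.25,0],[0,-0.06,0,0.25,0]]]'
python3 - <<'E'
from h import *
a=save("scene","s3.png");b=save("top","t3.png");print(env.get_obs()["time"])
r=lambda i,x,y,w,h:cv2.resize(i[y:y+h,x:x+w],None,fx=3,fy=3,interpolation=cv2.INTER_CUBIC)
cv2.imwrite("pics/c3.png",np.hstack([r(a,270,130,133,200),r(b,230,150,133,200)])[:,:,::-1])
E
```

```text
time: 19.95
eef_pos: [0.4513, 0.1333, 0.1562]
tool_rot: [[-0.888, -0.173, 0.426], [-0.158, 0.985, 0.071], [-0.432, -0.004, -0.902]]
wrist_force: [0.2, -0.4, 0.2]
gripper_width: 0.0521
finger_force: 0.0
time: 20.45
eef_pos: [0.4025, 0.1335, 0.3491]
tool_rot: [[-0.889, -0.173, 0.425], [-0.158, 0.985, 0.071], [-0.431, -0.004, -0.902]]
wrist_force: [1.5, -0.3, 0.4]
gripper_width: 0.0852
finger_force: 0.0
20.55
```

View pics/c3.png

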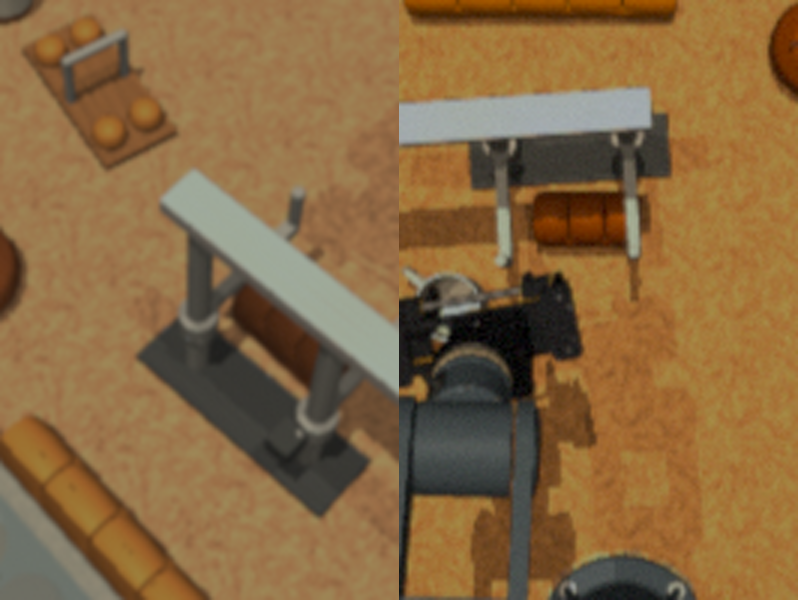

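The folding bracket now lies parallel to the fixed one. In the top crop the ends are at (503,262) and (633,255). Next I move over the tray.

```bash
python3 -m handwheel '[[[0,0,-0.5,0,-0.02],[0,0,-0.5,0,-0.04],[0,0,-0.5,0,-0.054],[0,0,-0.5,0,-0.054],[0,0,-0.5,0,-0.054],[0,0,-0.5,0,-0.054],[0,0,-0.5,0,-0.054],[0,0,-0.5,0,-0.054],[0,0,-0.5,0,-0.054],[0,0,-0.5,0,-0.054]]]' | sed -n 2,3p
python3 -m handwheel '[[[0,0,-0.086,-0.124,0],[0,0,-0.086,-0.124,0],[0,0,-0.086,-0.124,0],[0,0,-0.086,-0.124,0],[0,0,-0.086,-0.124,0]]]'
python3 - <<'E'
from h import *
o=env.get_obs();print(o['joint_positions'].round(3)); save("wrist","w4.png")
print([onz("scene",p,.085).round(3) for p in((292,151.3),(312,142.3))])
E
```

```text
eef_pos: [0.4035, -0.2707, 0.3469]
tool_rot: [[-0.889, 0.168, 0.425], [0.15, 0.986, -0.077], [-0.432, -0.005, -0.902]]
time: 21.8
eef_pos: [0.4081, -0.3336, 0.2495]
tool_rot: [[-0.894, 0.171, 0.413], [0.155, 0.985, -0.071], [-0.419, 0.0, -0.908]]
wrist_force: [1.0, -0.2, 0.0]
gripper_width: 0.0871
finger_force: 0.0
[-1.088  0.292  1.929  0.53   0.719 -2.854]
[array([ 0.49 , -0.337,  0.085]), array([ 0.416, -0.32 ,  0.085])]
```

View pics/w4.png

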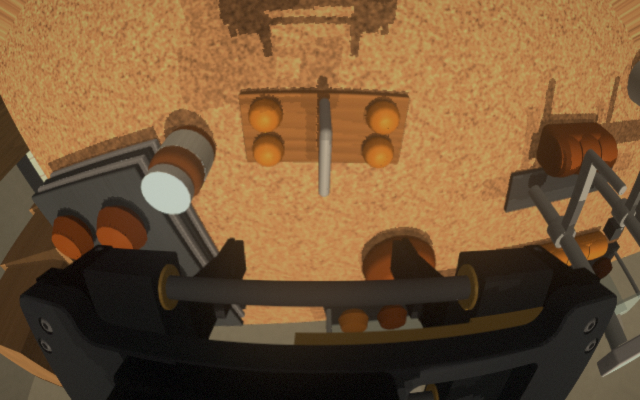

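The wrist view shows the handle bar running from about (326,128) to (324,193), lined up with the tool. Joint 6 is at its limit, so I'll spin back a few degrees.

```bash
python3 - <<'E'
from h import *
o=env.get_obs()
def z(r,h): return (r[0]+r[1]*(h-r[0][2])/r[1][2]).round(4)
for p in((325.5,128),(324,193)):print(z(wray(p,o),.085))
T=lambda x,y:(185+x/3,135+y/3)
print(cross([wray((325.5,126),o),ray("top",T(637,343)),ray("scene",(312,142.3))]),cross([wray((324,193),o),ray("top",T(644,281)),ray("scene",(292,151.3))]))
E
python3 -m handwheel '[[[0,0.03,0,-0.06,0.012],[0,0.03,0,-0.06,0.012],[0,0.03,0,-0.06,0.012]]]'; python3 -c "
from h import *
print(env.get_obs()['joint_positions'].round(3))"
```

```text
[ 0.4135 -0.3268  0.085 ]
[ 0.4925 -0.3408  0.085 ]
(array([ 0.41288788, -0.32745837,  0.07888442]), [np.float64(0.0016338503590773079), np.float64(0.003404792101591695), np.float64(0.0030454399634896167)]) (array([ 0.48837421, -0.33886684,  0.08610056]), [np.float64(0.0030066814698844397), np.float64(0.002874448366333914), np.float64(0.0025785187284904413)])
time: 22.1
eef_pos: [0.446, -0.3293, 0.2141]
tool_rot: [[-0.912, 0.107, 0.395], [0.096, 0.994, -0.048], [-0.398, -0.006, -0.917]]
wrist_force: [0.2, 0.9, 0.2]
gripper_width: 0.0872
finger_force: 0.0
[-1.003  0.388  1.893  0.524  0.661 -2.854]
```

```bash
python3 -m handwheel '[[[0,0.003,-0.004,-0.05,0.014],[0,0.003,-0.004,-0.1,0.014],[0,0.003,-0.004,-0.156,0.014],[0,0.003,-0.004,-0.156,0.014],[0,0.003,-0.004,-0.156,0.014]]]'; python3 -c "
from h import *
print(env.get_obs()['joint_positions'].round(3))"
```

```text
time: 22.52
eef_pos: [0.485, -0.3282, 0.1207]
tool_rot: [[-0.942, 0.051, 0.332], [0.044, 0.999, -0.028], [-0.333, -0.012, -0.943]]
wrist_force: [0.7, 0.1, 0.4]
gripper_width: 0.087
finger_force: 0.0
[-0.909  0.588  1.851  0.511  0.524 -2.854]
```

Positive spin was the wrong way; negative spin relieves joint 6. Correcting.

```bash
python3 -m handwheel '[[[0,-0.045,-0.006,0.02,-0.018],[0,-0.045,-0.006,0.02,-0.036],[0,-0.045,-0.006,0.02,-0.04],[0,-0.045,-0.006,0.02,-0.04]]]'; python3 -c "
from h import *
print(env.get_obs()['joint_positions'].round(3))"
```

```text
time: 22.85
eef_pos: [0.4482, -0.3337, 0.1384]
tool_rot: [[-0.901, 0.299, 0.316], [0.278, 0.954, -0.112], [-0.335, -0.013, -0.942]]
wrist_force: [1.1, 1.2, 0.2]
gripper_width: 0.0872
finger_force: 0.0
[-0.94   0.524  1.93   0.456  0.442 -2.599]
```

```bash
python3 -m handwheel '[[[0,0.004,0.001,-0.03,0.008],[0,0.004,0.001,-0.063,0.008],[0,0.004,0.001,-0.063,0.008],[0,0.004,0.001,-0.063,0.008]]]'; python3 -c "
from h import *
print(env.get_obs()['joint_positions'].round(3))"
```

```text
time: 23.18
eef_pos: [0.4516, -0.333, 0.0861]
tool_rot: [[-0.914, 0.25, 0.319], [0.233, 0.968, -0.093], [-0.332, -0.011, -0.943]]
wrist_force: [-0.3, -0.3, 0.8]
gripper_width: 0.0868
finger_force: 0.0
[-0.942  0.632  1.947  0.628  0.353 -2.831]
```

```bash
python3 -m handwheel '[[[1,0,0,0,0],[1,0,0,0,0],[1,0,0,0,0],[1,0,0,0,0],[1,0,0,0,0],[1,0,0,0,0],[1,0,0,0,0],[1,0,0,0,0],[1,0,0,0,0],[1,0,0,0,0]]]' 40 >/dev/null
python3 -m handwheel '[[[1,0,0,0,0],[1,0,0,0,0],[1,0,0,0,0],[1,0,0,0,0],[1,0,0,0,0]]]' 40
python3 -m handwheel '[[[1,0,0,0.03,0],[1,0,0,0.06,0],[1,0,0,0.1,0],[1,0,0,0.15,0],[1,0,0,0.2,0],[1,0,0,0.25,0],[1,0,0,0.25,0]]]'; python3 -c "
from h import *
save('wrist','w5.png')
print(env.get_obs()['joint_positions'].round(3))"
```

```text
time: 24.43
eef_pos: [0.452, -0.3336, 0.086]
tool_rot: [[-0.914, 0.251, 0.32], [0.233, 0.968, -0.095], [-0.333, -0.012, -0.943]]
wrist_force: [-0.1, -1.2, -0.2]
gripper_width: 0.0109
finger_force: 39.6
time: 25.02
eef_pos: [0.4548, -0.3366, 0.2945]
tool_rot: [[-0.91, 0.251, 0.329], [0.228, 0.968, -0.107], [-0.345, -0.022, -0.938]]
wrist_force: [0.9, -1.3, -2.4]
gripper_width: 0.0108
finger_force: 39.5
[-0.941  0.279  1.762  0.276  0.835 -2.421]
```

View pics/w5.png

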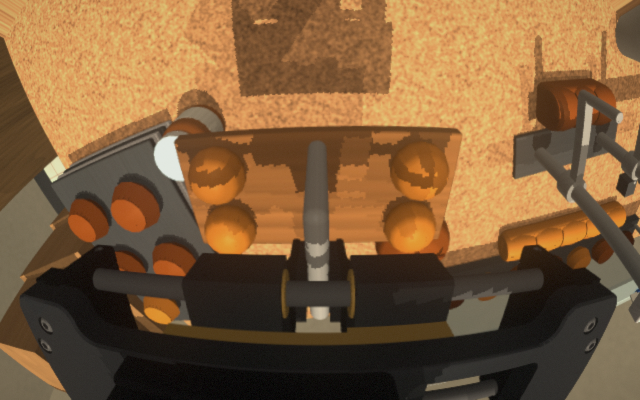

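The board hangs from the gripper with its edge corners at about (177,138) and (461,129), and looks straight. That used the last of my ten viewed pictures, so further checks will be numeric. Carrying it over the seat.

```bash
python3 -m handwheel '[[[1,0.004,0.025,0.008,0.01],[1,0.012,0.07,0.012,0.02],[1,0.02,0.12,0.012,0.03],[1,0.028,0.17,0.012,0.04],[1,0.037,0.22,0.012,0.05],[1,0.045,0.27,0.012,0.0517],[1,0.054,0.32,0.012,0.0517],[1,0.063,0.37,0.012,0.0517],[1,0.071,0.42,0.012,0.0517],[1,0.078,0.46,0.012,0.0517]]]' | sed -n 2,3p
python3 -m handwheel '[[[1,0.006,0.03,0,0],[1,0.0085,0.043,0,0],[1,0.0085,0.043,0,0],[1,0.0085,0.043,0,0]]]'
python3 - <<'E'
from h import *
o=env.get_obs(); print(o['joint_positions'].round(3))
for n in("scene","top","wrist"): save(n,n+"6.png")
def two(a,b,L,o):
    r1,r2=wray(a,o),wray(b,o); d1,d2=r1[1],r2[1]; s=L/np.linalg.norm(d1-d2); return (r1[0]+s*d1).round(3),(r2[0]+s*d2).round(3)
im=cv2.imread("pics/wrist6.png")
# rolls: orange blobs
h=cv2.cvtColor(im,cv2.COLOR_BGR2HSV); 
for nm in("wrist","top","scene"):
    im=cv2.imread(f"pics/{nm}6.png"); m=cv2.inRange(cv2.cvtColor(im,cv2.COLOR_BGR2HSV),(9,170,110),(18,255,255)); m=cv2.morphologyEx(m,cv2.MORPH_OPEN,np.ones((3,3)))
    n,l,s,c=cv2.connectedComponentsWithStats(m); print(nm,[(s[i][:5].tolist(),c[i].round(1).tolist()) for i in range(1,n) if s[i][4]>40])
E
```

```text
eef_pos: [0.512, 0.0377, 0.293]
tool_rot: [[-0.942, -0.073, 0.327], [-0.072, 0.997, 0.014], [-0.327, -0.01, -0.945]]
time: 26.23
eef_pos: [0.5195, 0.0697, 0.2934]
tool_rot: [[-0.942, -0.074, 0.328], [-0.074, 0.997, 0.013], [-0.328, -0.012, -0.945]]
wrist_force: [0.2, -0.9, -2.5]
gripper_width: 0.0108
finger_force: 39.5
[-0.107  0.213  1.848  0.07   0.751 -1.797]
wrist [([534, 11, 20, 44, 239], [540.0, 28.8]), ([339, 130, 33, 34, 639], [355.4, 143.1]), ([227, 132, 43, 16, 523], [250.1, 139.2]), ([386, 134, 22, 15, 201], [395.0, 140.3]), ([177, 138, 126, 121, 9701], [241.8, 198.4]), ([330, 141, 128, 112, 8907], [398.4, 196.4]), ([336, 154, 9, 16, 100], [340.2, 162.5]), ([105, 192, 60, 58, 2441], [134.4, 220.3]), ([0, 215, 14, 28, 270], [5.0, 230.1]), ([346, 245, 39, 12, 352], [363.7, 249.9])]
top [([586, 100, 21, 82, 768], [596.8, 136.6]), ([412, 126, 9, 13, 91], [416.2, 132.4]), ([201, 136, 14, 15, 114], [206.7, 142.3]), ([218, 137, 16, 11, 113], [225.8, 141.5]), ([305, 138, 55, 17, 375], [334.2, 145.5]), ([357, 138, 30, 37, 746], [370.9, 155.9]), ([382, 138, 6, 9, 42], [384.6, 141.6]
[... 987 characters left out ...]
 8, 64], [287.7, 317.6]), ([334, 352, 21, 35, 492], [344.4, 367.9])]
scene [([380, 14, 11, 9, 72], [385.1, 17.9]), ([400, 28, 13, 9, 81], [406.2, 31.8]), ([208, 75, 16, 12, 149], [215.5, 80.5]), ([180, 92, 16, 12, 158], [187.3, 97.3]), ([228, 93, 16, 13, 160], [235.4, 98.9]), ([150, 109, 20, 20, 319], [159.3, 118.8]), ([199, 111, 17, 13, 172], [206.9, 116.7]), ([169, 129, 21, 21, 341], [178.3, 139.0]), ([597, 157, 12, 8, 45], [602.5, 160.6]), ([629, 179, 11, 9, 43], [634.5, 182.6]), ([357, 191, 12, 10, 97], [362.6, 195.2]), ([249, 204, 10, 7, 53], [253.8, 206.5]), ([236, 209, 34, 26, 597], [252.5, 221.7]), ([398, 218, 12, 13, 115], [403.6, 224.2]), ([270, 269, 89, 91, 1529], [313.4, 313.8])]
```

Run:
```python
from h import *
o=env.get_obs()
c=viewer.get_calibration("wrist")
def two(a,b,L):
    r1,r2=wray(a,o),wray(b,o); s=L/np.linalg.norm(r1[1]-r2[1]); return np.array([r1[0]+s*r1[1],r2[0]+s*r2[1]])
im=cv2.imread("pics/wrist6.png")
m=cv2.inRange(cv2.cvtColor(im,cv2.COLOR_BGR2HSV),(6,120,50),(18,255,255));m[:, :176]=0;m[:,462:]=0
for x in (185,200,300,440,452): print(x,np.where(m[100:260,x])[0][[0,-1]]+100)
P=two((177,138),(460,132),.2); print(P.round(4)); print("near edge mid",P.mean(0), "TCP",o["eef_pos"])
y=P[1]-P[0]; print("yaw",np.degrees(np.arctan2(-y[0],y[1])),"roll",y[2])
```

```text
185 [100 258]
200 [100 259]
300 [100 241]
440 [100 259]
452 [100 259]
[[ 0.4844 -0.035   0.2149]
 [ 0.4662  0.1642  0.211 ]]
near edge mid [0.47529378 0.06459483 0.21290507] TCP [0.52046891 0.06803701 0.29457987]
yaw 5.226144985760497 roll -0.003910012815575209
```

```bash
python3 -m handwheel '[[[1,0.003,-0.003,-0.01,0],[1,0.003,-0.003,-0.03,0],[1,0.003,-0.003,-0.05,0],[1,0.003,-0.003,-0.065,0],[1,0.003,-0.003,-0.08,0],[1,0.003,-0.003,-0.09,0],[1,0.003,-0.003,-0.097,0],[1,0.003,-0.003,-0.1,0],[1,0.003,-0.003,-0.1,0]]]' | sed '3d'
python3 -m handwheel '[[[1,0,0,-0.003,0],[1,0,0,-0.005,0],[1,0,0,-0.007,0],[1,0,0,-0.007,0]]]' | sed '3d'
```

```text
time: 27.13
eef_pos: [0.5236, 0.0662, 0.2151]
wrist_force: [0.1, 0.2, -2.9]
gripper_width: 0.0106
finger_force: 39.5
time: 27.47
eef_pos: [0.5236, 0.0666, 0.2101]
wrist_force: [-0.4, -0.8, -2.2]
gripper_width: 0.0109
finger_force: 39.5
```

```bash
python3 -m handwheel '[[[1,0,0,-0.002,0],[1,0,0,-0.004,0],[1,0,0,-0.004,0]]]' | sed '3d'
python3 -m handwheel '[[[1,0,0,-0.002,0],[1,0,0,-0.003,0],[1,0,0,-0.003,0]]]' | sed '3d'
```

```text
time: 27.72
eef_pos: [0.5234, 0.0666, 0.2066]
wrist_force: [0.9, -0.4, -2.8]
gripper_width: 0.011
finger_force: 39.5
time: 27.97
eef_pos: [0.5238, 0.0666, 0.2059]
wrist_force: [-4.9, -0.2, 8.0]
gripper_width: 0.011
finger_force: 39.4
```

```bash
python3 -m handwheel '[[[1,0,0,0.001,0],[0,0,0,0.001,0],[0,0,0,0.001,0],[0,0,0,0.001,0],[0,0,0,0.001,0],[0,0,0,0.001,0],[0,0,0,0.001,0],[0,0,0,0.001,0]]]' | sed '3d'
python3 -m handwheel '[[[0,-0.005,0,0.015,0],[0,-0.015,0,0.04,0],[0,-0.03,0,0.08,0],[0,-0.05,0,0.12,0],[0,-0.08,0,0.17,0],[0,-0.1,0,0.2,0],[0,-0.1,0,0.2,0]]]' | sed '3d'
python3 - <<'E'
from h import *
o=env.get_obs()
for n in("scene","top","wrist"): save(n,n+"7.png")
K,R,t=cal("scene")
# predicted board corners / handle ends in views for check against masks
s=np.array([.524,.0655,.12]);a=np.radians(4.05);X=np.array([np.cos(a),np.sin(a),0]);Y=np.array([-np.sin(a),np.cos(a),0])
def wproj(p):
    c=viewer.get_calibration("wrist");M=np.array(c["mount"]);T=np.array(o["tool_rot"])
    q=M[:3,:3].T@(T.T@(np.array(p)-o["eef_pos"])-M[:3,3]);th=np.arctan2(np.hypot(q[0],q[1]),q[2]);return np.array([c["K"][0,2],c["K"][1,2]])+c["K"][0,0]*th*q[:2]/np.hypot(q[0],q[1])
for sx,sy in((-1,-1),(-1,1),(1,1),(1,-1)):
    p=s+X*.048*sx+Y*.1*sy+[0,0,.012]; print("corner",sx,sy,wproj(p).round(1))
for sx in(-1,1): print("handle",wproj(s+X*.036*sx+[0,0,.085]).round(1))
im=cv2.imread("pics/wrist7.png");m=cv2.inRange(cv2.cvtColor(im,cv2.COLOR_BGR2HSV),(5,110,40),(16,255,255))
cv2.imwrite("pics/m7.png",m)
cs,_=cv2.findContours(cv2.morphologyEx(m,cv2.MORPH_OPEN,np.ones((3,3))),0,2)
for c in cs:
    if cv2.contourArea(c)>800: print(cv2.boundingRect(c),np.round(cv2.boxPoints(cv2.minAreaRect(c))).tolist())
E
```

```text
time: 28.63
eef_pos: [0.5237, 0.0665, 0.2052]
wrist_force: [0.4, -0.4, -0.7]
gripper_width: 0.0497
finger_force: 0.0
time: 29.22
eef_pos: [0.4435, 0.0667, 0.3711]
wrist_force: [-0.6, 1.4, -0.1]
gripper_width: 0.086
finger_force: 0.0
corner -1 -1 [234.9 137.6]
corner -1 1 [395.5 138.6]
corner 1 1 [386.3 200.9]
corner 1 -1 [244.4 199.5]
handle [313.1 176.4]
handle [313.6 228.6]
(0, 212, 45, 74) [[-0.0, 212.0], [44.0, 212.0], [44.0, 285.0], [0.0, 285.0]]
(603, 150, 37, 147) [[603.0, 150.0], [639.0, 150.0], [639.0, 296.0], [603.0, 296.0]]
(0, 72, 65, 41) [[-3.0, 96.0], [6.0, 62.0], [73.0, 80.0], [63.0, 114.0]]
(43, 0, 597, 276) [[43.0, 0.0], [639.0, 0.0], [639.0, 275.0], [43.0, 275.0]]
(80, 0, 64, 92) [[78.0, 4.0], [140.0, -2.0], [148.0, 87.0], [86.0, 93.0]]
```

Run:
```python
import cv2,numpy as np
im=cv2.imread("pics/wrist7.png");h=cv2.cvtColor(cv2.GaussianBlur(im,(3,3),0),cv2.COLOR_BGR2HSV)
g=h[:,:,1]<70
print("grey cols at rows",[(r,np.where(g[r,290:340])[0][[0,-1]]+290 if g[r,290:340].any() else None) for r in range(166,240,8)])
print("V row145",h[145,222:250,2].tolist(),h[145,382:410,2].tolist())
print("H row145",h[145,222:250,0].tolist(),h[145,382:410,0].tolist())
for x in(285,345): print("V col",x,h[122:150,x,2].tolist(),h[188:214,x,2].tolist())
```

```text
grey cols at rows [(166, None), (174, None), (182, array([309, 318])), (190, array([309, 318])), (198, array([310, 319])), (206, array([311, 319])), (214, array([311, 319])), (222, array([312, 319])), (230, array([313, 318])), (238, None)]
V row145 [205, 204, 204, 204, 204, 203, 201, 199, 201, 203, 204, 202, 194, 183, 177, 177, 178, 179, 179, 180, 181, 182, 182, 183, 183, 182, 181, 174] [161, 175, 183, 184, 182, 178, 174, 171, 169, 169, 168, 167, 167, 174, 189, 200, 202, 203, 203, 203, 202, 202, 202, 202, 202, 202, 203, 201]
H row145 [16, 16, 16, 16, 15, 15, 15, 15, 15, 16, 16, 16, 16, 15, 14, 14, 14, 14, 14, 14, 14, 14, 15, 15, 15, 15, 15, 14] [17, 16, 16, 16, 16, 15, 14, 14, 13, 14, 14, 14, 15, 17, 18, 18, 18, 18, 17, 16, 17, 17, 17, 16, 16, 16, 15, 15]
V col 285 [87, 88, 89, 89, 89, 89, 89, 89, 89, 89, 89, 88, 87, 86, 84, 82, 83, 96, 126, 160, 181, 184, 179, 174, 171, 170, 170, 169] [106, 104, 102, 100, 101, 105, 108, 110, 109, 108, 107, 105, 98, 94, 110, 148, 182, 199, 202, 202, 203, 202, 202, 202, 202, 202]
V col 345 [84, 85, 86, 86, 87, 87, 88, 88, 88, 88, 89, 88, 87, 85, 83, 86, 105, 139, 168, 180, 179, 174, 171, 169, 168, 167, 165, 165] [106, 104, 103, 102, 102, 103, 106, 108, 109, 108, 106, 102, 97, 103, 134, 176, 197, 201, 202, 202, 202, 202, 202, 202, 201, 201]
```

The numeric edge check puts the board within a few mm of the predicted seat outline, level and straight. The gripper is clear, so I'm handing in.

```bash
python3 -c "
from h import *
print(env.close_job())"
```

```text
the job is handed in; nothing more can be done
None
```

The job is handed in at about 29 s of the 67 s allowed: the bracket is swung out to its stop, the board of rolls rests on both brackets within a few mm of the seat, and the gripper let go and backed clear. I have no verdict from the judge; the board's position comes from my last wrist picture, and the bracket being seated comes from the firm stop I felt and a picture taken before the board went on.

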